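# Clear the doorway and latch the steel cabinet

### The arm

A 6-joint arm with a two-finger parallel gripper is mounted at the origin on the work surface. World frame = base frame: x ahead of the robot, y to its left, z up, the work surface at z = 0. Lengths are in m, angles in rad, forces in N, time in s.
With the tool pointing down it reaches from about 0.3 to 0.875 m from the base axis. Payload 6.4 kg.
Tool frame: the origin (TCP) lies between the finger pads; the fingertips stand 8 mm ahead of it and the grasp point (between the pads) lies 11 mm behind it; z points along the fingers, y is the direction in which the jaws open and shut (so a half turn about z gives the same grasp; the last joint's range is limited). The gripper opens to 85 mm and grips with 20 to 120 N. Pads are 22 mm wide; open, the fingers measure 114 mm over their backs; the gripper's body (76 mm by 85 mm) begins 54 mm behind the grasp point. The pads swing forward as they close: fully open they stand 13 mm farther back than shut.
Start: joints at [0.912, 0.181, 1.607, -0, 1.354, -0.206], TCP at [0.252, 0.517, 0.239] pointing down, gripper open.
Joint ranges: [-2.99, 2.99], [-0.89, 2.07], [0.3, 2.58], [-1.14, 4.28], [0, 2.63], [-3.12, 3.12]. Speed limits (rad/s): [2.57, 2.57, 3.01, 3.14, 3.14, 3.14].

### API

Orientations are given as a unit quaternion [w, x, y, z].
In Python, from bench import monitor, viewer, workorder, spotter gives the robot as it stands. The module is installed in compiled form; this text tells all that it offers.
- The arm moves only by the tool move_arm, never from a script. Its argument "motion" is a list of rows, each a list of 3 entries, a list of its own where there are three numbers: the shift along the tool's x, y, z in units of 60 mm (1.0 is 60 mm), then the turn, a rotation vector about the tool's x, y, z in units of 8 degrees (1.0 is 8 degrees), then the opening in per cent of the stroke, from 0 (shut) to 100 (fully open). In form: [[[dx, dy, dz], [rx, ry, rz], grip], ...]. A call has 1 to 10 rows; each row is the pose to reach, as a shift and turn from the pose commanded when the call began, along the tool's axes at that moment; what a row does not reach only later rows make up. A row lasts 1/8 s, in which the tool goes at most 62.5 mm and 10.7 degrees, less where a joint would pass 70% of its speed; a pose out of reach is approached as far as the arm can. A call with a gripper value outside its range is refused whole. The fingers move at their own pace and stop on an object; the grip force is fixed at half the most. Time passes only in rows, so rows that repeat a pose let the fingers close. It gives the time, the measured TCP pose, the force and the opening at its end, in the units of the state.
- monitor.get_obs(): the state, without advancing time (a new reading comes with each control period).
- viewer.camera(name): name is "scene" or "side" or "wrist"; returns the picture (384x512x3 uint8, blue, green, red); there is no depth.
- viewer.calibration(name): a dict with "fovy" (degrees; the focal length in pixels is half the picture's height over the tangent of half this angle, whatever the lens; pixels are square), "cx", "cy" (the principal point, pixels), "extrinsics" (4x4, takes a point from camera to world coordinates). Camera axes: x right, y down, z forward; pixel columns grow to the right and rows downward; lengths in m; the calibration is good to about 2 mm. A picture is of the moment at which its call begins: read the wrist's pose just before it. calibration takes no time and is no camera call; for the wrist camera it gives the pose at the moment of the call.
- workorder.hand_in(): hands the job in, once; it reports no verdict.
Trained networks look in the newest picture that a camera, given by its name, has taken for a name from the list of things; names that differ only in an ending like _2 or _b are one class to them, and where a whole thing is asked for, a point or a joint stands for the part that bears it (a point fixed in the world has none). Each returns a list of dicts, best first, with "score" (0 to 1); they miss things now and then, are a little off and sometimes report something else, mostly with a low value. They report only what shows in the picture. A call takes as long as a camera call.
- spotter.search_frame(camera, name): "centre" ([column, row] as shares, 0 to 1, of the picture: columns of its width, rows of its height, amid what is visible of it).
- spotter.outline_of(camera, name): "region" (384x512 bool, what is visible of it) and "centre" ([column, row] as shares, 0 to 1, of the picture: columns of its width, rows of its height, amid what is visible of it).
The state is a dict: "time_s": time; "q": joint angles; "dq": joint speeds; "joint_efforts": joint torques, N m; "eef_pos": TCP position; "eef_rot": TCP orientation; "wrist_force": force on the tool from outside, world axes, zero at the start; "torque": the same for the moment, N m; "opening": opening from 0.0 (shut) to 1.0 (fully open).
Only numpy, scipy, OpenCV 4.12 (cv2) and the standard library are available. Lean on these libraries where they do the work, as an engineer would, in place of code of your own. Each camera call takes 0.05 s, during which the arm holds its last target. There are 200 camera calls.

### The job

The spray can is standing in the swing of the little blue cabinet's door: put it upright in the empty plywood tray, then push the door shut until its sprung latch snaps in and the door stays shut by itself. Push near the latch and with feeling: never load the cabinet or its door with more than 25 N, and leave the other things where they are.

Things in the scene. Friction and masses are not known exactly. Their poses are not given: they have to be found in the camera images.
- cabinet: Low blue steel cabinet, fixed, 180 deep (x) x 300 wide (y) x 155 mm high. Origin: centre of its underside, z up. Its front (own x = -90 mm) looks along its own -x, roughly to the robot. A 40 mm post at the front's -y end carries a dark steel strike with an upright roller at 115 mm height, 20 to 50 mm out from the front.
- door (a joint): Opening angle of the door (rad), hinged at the +y side of the front. 0 = flat on the front; grows as the free (-y) edge swings out to the robot, at most 1.1. Spring hinges hold it ajar at 0.55 to 0.9 and swing it back there if let go unlatched (3 N at the free edge when nearly shut). Latched it stays somewhere below 0.15, not at 0: the strike was set by hand, where is not known and must be felt.
- door_hinge (a point): Point on the hinge line, 115 mm above the bench. Its frame turns with the door: own -y runs along the panel to the free edge, own -x is the outward normal of the outer face, z up. The panel is 215 mm wide, 16 mm thick, with its inner face in the plane of the hinge line, and spans 8 to 148 mm in height.
- push_plate (a point): Middle of the steel latch plate on the door's outer face, 185 mm from the hinge line, 30 mm from the free edge, 115 mm above the bench; axes as door_hinge, so the push is along own +x. A black knob 26 mm across sticks out 26 mm from the face 70 mm lower and 10 mm nearer the hinge (top at 58 mm height); above it the face is clear.
- can_center (a point): Centre (100 mm up) of the white spray can, an upright cylinder of 52 mm diameter and 200 mm height, about 0.2 kg, standing on the bench between the open door and the cabinet front. Its top 45 mm stands above the door and the cabinet. z along the can.
- tray: Empty square plywood tray, fixed on the bench, 145 x 145 mm outside, 45 mm high, walls and floor 6 mm. Origin: centre of its underside; z up. It stands to the left or to the right of the cabinet's front.
- screw_bin: Grey plastic divided screw bin, fixed on the bench on the other side, 150 x 110 x 30 mm. Not to be used. Origin: centre of its underside.
- jar: Bystander: white jar, 66 mm diameter, 100 mm high, loose. Origin: centre of its underside.
- driver: Bystander: screwdriver lying on the bench, loose, about 200 mm long and 30 mm high. Origin: under its middle.
- latch_tongue (a point): Where the sloped sprung tongue, 9 mm long, leaves the door's free edge, 115 mm above the bench; axes as door_hinge. It rides over the strike's roller as the push near the free edge rises to 11 to 16 N (more nearer the hinge); then it snaps out behind the roller and the push drops. Follow on gently: 3 to 7 mm after the drop begins the panel is felt to meet a rigid stop.

How it is judged:
On the way, in this order (a step that is already met when the one before it is completed fails the run):
1. the can stands upright on the tray's floor, let go (horizontal distance between can_center and tray below 0.06 m and z of can_center in the frame of tray below 0.115 m and angle between can_center's own z axis and vertical below 0.1 rad and contact force between the fingers and can below 0.1 N), for 0.2 s.
2. the door is pushed shut behind the strike (value of joint door below 0.15 rad), for 0.2 s.
At the end, for the whole second after the job is handed in: The door stays latched by itself, at rest, at an angle below 0.15 rad (unlatched it springs open to above 0.5), and the can stands upright (within 0.1 rad) on the floor of the tray, its axis within 60 mm of the tray's centre (value of joint door below 0.15 rad and velocity of joint door below 0.05 rad/s and horizontal distance between can_center and tray below 0.06 m and z of can_center in the frame of tray below 0.115 m and angle between can_center's own z axis and vertical below 0.1 rad); the robot touches nothing.
It fails at once if the robot or the can loads the cabinet or its door with more than 25 N (contact force between any of the arm, the fingers, can and cabinet above 25 N).
It fails at once if a bystander is moved by more than 30 mm (distance of any of jar, driver from where it was at the start of the episode above 0.03 m).
It also fails if it takes over 67 s, if anything falls off the work surface, if the arm or the gripper's body presses on something with over 40 N, if the wrist force passes 120 N, or if a joint passes its speed limit or range.

## Working session

There is one attempt and no reset: what is moved stays moved. The work goes in short steps, Python scripts to look and compute and a tool call to move; the robot and the scene stay as the last step left them, time stands still between calls to the robot, and variables do not carry over. Pictures are saved under pics/ and viewed, about 8 in all and at most 12, crops included, and the job is handed in when it is done.

Besides the shell and the picture viewer there is one more tool, called after ">>>" in YAML: its name, and indented under it one key for each argument. move_arm: Moves the arm, as the interface text tells. Its arguments: {"type":"object","properties":{"motion":{"type":"array","items":{"type":"array"}}},"required":["motion"]}

```bash
mkdir -p pics
cat > h.py <<'E'
import numpy as np, cv2
from bench import monitor, viewer, workorder, spotter
def ray(cam,px,cal=None):
    c=cal or viewer.calibration(cam); f=192/np.tan(np.radians(c['fovy'])/2)
    T=np.array(c['extrinsics']); d=np.array([(px[0]-c['cx'])/f,(px[1]-c['cy'])/f,1.])
    return T[:3,3],T[:3,:3]@d
def atz(cam,px,z,cal=None):
    o,d=ray(cam,px,cal); return o+d*(z-o[2])/d[2]
def proj(cam,p,cal=None):
    c=cal or viewer.calibration(cam); f=192/np.tan(np.radians(c['fovy'])/2)
    T=np.array(c['extrinsics']); q=T[:3,:3].T@(np.array(p)-T[:3,3]); return np.array([c['cx']+f*q[0]/q[2],c['cy']+f*q[1]/q[2]])
E
python3 - <<'E'
from h import *
o=monitor.get_obs(); print(o['eef_pos'],o['eef_rot'],o['opening'],o['wrist_force'])
ims=[]
for c in ['scene','side']:
    im=viewer.camera(c); cv2.imwrite(f'pics/{c}0.png',im)
    cal=viewer.calibration(c); print(c,np.round(cal['extrinsics'],3).tolist(),cal['fovy'],cal['cx'],cal['cy'])
    for n in ['cabinet','door','can_center','push_plate','latch_tongue','tray','screw_bin','jar','driver']:
        r=spotter.search_frame(c,n)
        for x in r[:2]:
            p=np.array(x['centre'])*[512,384]
            print(n,round(x['score'],2),p.round(),atz(c,p,0.0).round(3))
E
```

```text
[0.25121504 0.51663321 0.23839757] [-3.71361521e-04  2.24493444e-01  9.74475214e-01 -7.82604339e-04] 1.0016748241490312 [ 0.35462863 -0.36832255 -0.25023387]
scene [[-0.862, 0.325, -0.388, 1.147], [0.506, 0.521, -0.687, 0.937], [-0.021, -0.789, -0.614, 0.953], [0.0, 0.0, 0.0, 1.0]] 45.21816654068023 259.2864638001551 189.8626338757537
cabinet 0.77 [230. 209.] [ 0.675 -0.091 -0.   ]
door 0.81 [274. 178.] [ 0.469 -0.16  -0.   ]
can_center 0.8 [257. 169.] [ 0.491 -0.237  0.   ]
push_plate 0.84 [273. 178.] [ 0.469 -0.163  0.   ]
latch_tongue 0.81 [274. 181.] [ 0.474 -0.145 -0.   ]
tray 0.73 [247. 142.] [ 0.434 -0.414  0.   ]
screw_bin 0.92 [381. 267.] [0.435 0.345 0.   ]
jar 0.61 [195. 154.] [ 0.639 -0.447  0.   ]
jar 0.42 [383. 270.] [0.439 0.356 0.   ]
driver 0.88 [325. 293.] [0.622 0.339 0.   ]
side [[0.886, -0.278, 0.371, 0.165], [-0.463, -0.567, 0.681, -0.749], [0.021, -0.775, -0.631, 0.774], [0.0, 0.0, 0.0, 1.0]] 55.102370091164545 258.7111554410871 196.55818131026152
cabinet 0.81 [310. 189.] [0.797 0.044 0.   ]
door 0.86 [256. 200.] [0.605 0.074 0.   ]
can_center 0.93 [278. 202.] [0.665 0.033 0.   ]
push_plate 0.79 [255. 201.] [0.6   0.071 0.   ]
latch_tongue 0.93 [258. 203.] [0.602 0.059 0.   ]
latch_tongue 0.16 [362. 280.] [ 0.703 -0.342 -0.   ]
tray 0.77 [282. 326.] [ 0.446 -0.362  0.   ]
screw_bin 0.66 [185. 165.] [0.46  0.373 0.   ]
jar 0.9 [361. 281.] [ 0.699 -0.341  0.   ]
driver 0.54 [227. 155.] [0.629 0.366 0.   ]
```

View pics/scene0.png

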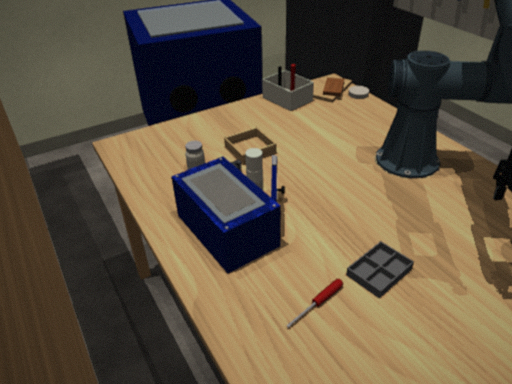

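View pics/side0.png

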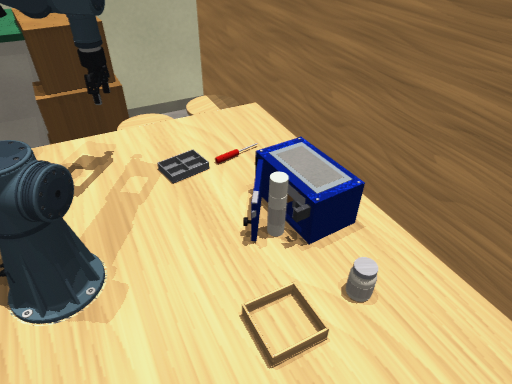

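Both pictures show the can between the open door and the cabinet, the tray on the right (-y) and the jar behind it. I'll enlarge the cabinet region in both views to pick corners.

Run:
```python
import cv2,numpy as np
a=cv2.imread('pics/scene0.png')[120:280,160:300]; b=cv2.imread('pics/side0.png')[130:260,230:370]
a=cv2.resize(a,None,fx=4,fy=4,interpolation=cv2.INTER_CUBIC)[:560,:400+160]; 
cv2.imwrite('pics/ca.png',a[:, :400+160]); b=cv2.resize(b,None,fx=4.5,fy=4.5,interpolation=cv2.INTER_CUBIC); cv2.imwrite('pics/cb.png',b)
```

```text
(no output)
```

View pics/ca.png

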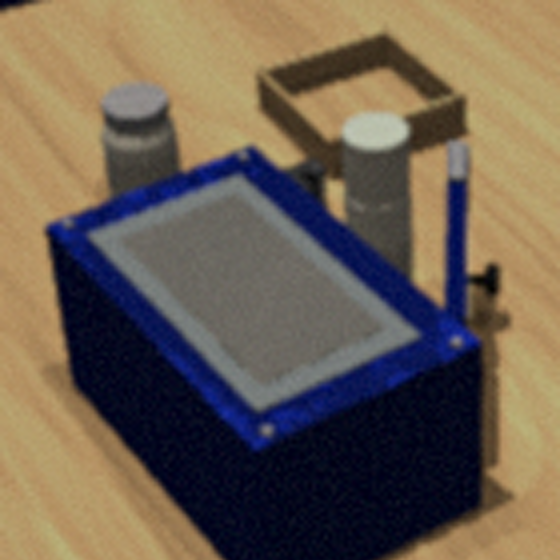

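View pics/cb.png

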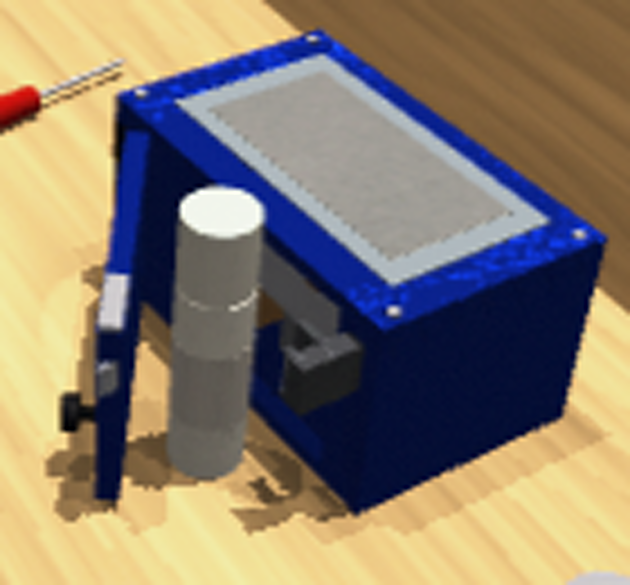

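```bash
cat >> h.py <<'E'
S=lambda x,y:(x/4.5+230-.4,y/4.5+130-.4)
C=lambda x,y:(x/4+160-.4,y/4+120-.4)
E
python3 - <<'E'
from h import *
c=viewer.calibration('scene');s=viewer.calibration('side')
def tri(ps,pc):
    A=np.zeros((3,3));b=np.zeros(3)
    for o,d in [ray('',ps,s),ray('',pc,c)]:
        d=d/np.linalg.norm(d);M=np.eye(3)-np.outer(d,d);A+=M;b+=M@o
    return np.linalg.solve(A,b)
top={'F-':((388,328),(250,150)),'F+':((120,95),(480,343)),'B+':((318,33),(258,447)),'B-':((603,240),(52,228))}
P=[];Q=[]
loc={'F-':(-.09,-.15),'F+':(-.09,.15),'B+':(.09,.15),'B-':(.09,-.15)}
for k,(a,b) in top.items():
    s1=atz('',S(*a),.155,s);c1=atz('',C(*b),.155,c)
    print(k,s1.round(3),c1.round(3),tri(S(*a),C(*b)).round(3)); 
    P+=[s1[:2],c1[:2]];Q+=[loc[k]]*2
P=np.array(P);Q=np.array(Q);z=(Q[:,0]-1j*Q[:,1])*((P[:,0]-P[:,0].mean())+1j*(P[:,1]-P[:,1].mean()))
yaw=np.angle(z.sum());ctr=P.mean(0);R=np.array([[np.cos(yaw),-np.sin(yaw)],[np.sin(yaw),np.cos(yaw)]])
print('cab',ctr,yaw,(P-(ctr+Q@R.T)).round(3).tolist())
print('can top',atz('',S(222,213),.2,s),atz('',C(376,132),.2,c),tri(S(222,213),C(376,132)))
print('can base',atz('',S(205,462),0.,s))
print('door free top',atz('',S(116,276),.148,s),atz('',C(459,143),.148,c))
print('door free bot',atz('',S(108,497),.008,s),[((ctr+R@np.array(l))).round(3) for l in [(-.09,-.15),(-.09,.15)]])
print('post/strike',atz('',S(325,345),.13,s))
# tray top corners from outline
ims=cv2.imread('pics/side0.png')
for cam in ['side','scene']:
    viewer.camera(cam)
    r=spotter.outline_of(cam,'tray')[0]; m=r['region'].astype(np.uint8)
    cn=max(cv2.findContours(m,0,2)[0],key=cv2.contourArea)
    print(cam,r['score'],cv2.approxPolyDP(cv2.convexHull(cn),3,True)[:,0].tolist())
for px in [(294,286),(243,316),(272,352),(327,332)]: print('traytop',atz('',px,.045,s).round(3))
for px in [(256,129),(225,139)]: print('traytop',atz('',px,.045,c).round(3))
E
```

```text
F- [ 0.652 -0.169  0.155] [ 0.657 -0.16   0.155] [ 0.655 -0.166  0.151]
F+ [0.628 0.124 0.155] [0.63  0.132 0.155] [0.629 0.129 0.152]
B+ [0.8   0.137 0.155] [0.805 0.144 0.155] [0.803 0.142 0.152]
B- [ 0.823 -0.158  0.155] [ 0.827 -0.146  0.155] [ 0.826 -0.153  0.151]
cab [ 0.72781375 -0.01187413] 0.08008280100231721 [[0.002, -0.001], [0.007, 0.008], [0.002, -0.006], [0.004, 0.001], [-0.006, -0.008], [-0.001, -0.0], [-0.007, -0.003], [-0.002, 0.008]]
can top [ 0.58884791 -0.08041146  0.2       ] [ 0.59425152 -0.06977158  0.2       ] [ 0.59154501 -0.07546712  0.19589671]
can base [ 0.58606144 -0.0850957   0.        ]
door free top [ 0.5362307  -0.04801495  0.148     ] [ 0.50868305 -0.09087383  0.148     ]
door free bot [ 0.51035972 -0.09192496  0.008     ] [array([ 0.65 , -0.169]), array([0.626, 0.13 ])]
post/strike [ 0.62892582 -0.14219399  0.13      ]
side 0.73 [[294, 282], [328, 327], [326, 339], [271, 367], [242, 316], [242, 305]]
scene 0.61 [[256, 127], [276, 144], [276, 151], [243, 163], [227, 149], [224, 137]]
traytop [ 0.512 -0.304  0.045]
traytop [ 0.366 -0.323  0.045]
traytop [ 0.383 -0.426  0.045]
traytop [ 0.511 -0.44   0.045]
traytop [ 0.39  -0.416  0.045]
traytop [ 0.525 -0.415  0.045]
```

>>> move_arm:
  motion:
    - [[0, 0, -1], [0, 0, 0], 100]
    - [[-9.4, -6.4, -2.4], [0, 0, 0], 100]
    - [[-9.4, -6.4, -2.4], [0, 0, 0], 100]
    - [[-9.4, -6.4, -2.4], [0, 0, 0], 100]
    - [[-9.4, -6.4, -2.4], [0, 0, 0], 100]
    - [[-9.4, -6.4, -2.4], [0, 0, 0], 100]
    - [[-9.4, -6.4, -2.4], [0, 0, 0], 100]
    - [[-9.4, -6.4, -2.4], [0, 0, 0], 100]
    - [[-9.4, -6.4, -2.4], [0, 0, 0], 100]
    - [[-9.4, -6.4, -2.4], [0, 0, 0], 100]

```text
time_s: 2.45
eef_pos: [0.5298, 0.0307, 0.3686]
eef_rot: [0.0, 0.225, 0.974, 0.0]
wrist_force: [0.7, 0.6, -0.5]
opening: 1.0
```

>>> move_arm:
  motion:
    - [[-1.2, -0.8, -0.2], [0, 0, 0], 100]
    - [[-1.2, -0.8, -0.2], [0, 0, 0], 100]
    - [[-1.2, -0.8, -0.2], [0, 0, 0], 100]
    - [[-1.2, -0.8, -0.2], [0, 0, 0], 100]

```text
time_s: 2.95
eef_pos: [0.5724, -0.0412, 0.3798]
eef_rot: [-0.0, 0.224, 0.975, 0.0]
wrist_force: [0.5, -0.4, 0.6]
opening: 1.002
```

Run:
```python
from h import *
o=monitor.get_obs(); print(o['eef_pos'],o['eef_rot'])
cal=viewer.calibration('wrist'); im=viewer.camera('wrist')
print(np.round(cal['extrinsics'],3).tolist(),cal['fovy'],cal['cx'],cal['cy'])
cv2.imwrite('pics/w1.png',cv2.resize(im,None,fx=1.5,fy=1.5))
for n,z in [('can_center',.2),('tray',.03),('push_plate',.13),('latch_tongue',.115),('jar',.1),('cabinet',.155)]:
    for x in spotter.search_frame('wrist',n)[:1]:
        p=np.array(x['centre'])*[512,384]; print(n,x['score'],p,atz('',p,z,cal).round(3))
```

```text
[ 0.57237574 -0.04120549  0.37977495] [-3.74592223e-04  2.24243069e-01  9.74533147e-01  2.25385766e-04]
[[0.437, 0.857, 0.272, 0.503], [0.899, -0.417, -0.132, -0.008], [-0.0, 0.303, -0.953, 0.514], [0.0, 0.0, 0.0, 1.0]] 61.78544675440723 253.5315811871949 196.45021322978474
can_center 0.96 [237.5168 189.1968] [ 0.578 -0.063  0.2  ]
tray 0.56 [ 36.5056 165.888 ] [ 0.451 -0.353  0.03 ]
push_plate 0.94 [276.48   138.0864] [ 0.559 -0.005  0.13 ]
latch_tongue 0.61 [275.3024 140.8896] [ 0.564 -0.008  0.115]
jar 0.88 [100.5056 283.008 ] [ 0.643 -0.328  0.1  ]
cabinet 0.77 [313.4976 236.8896] [ 0.684 -0.014  0.155]
```

View pics/w1.png

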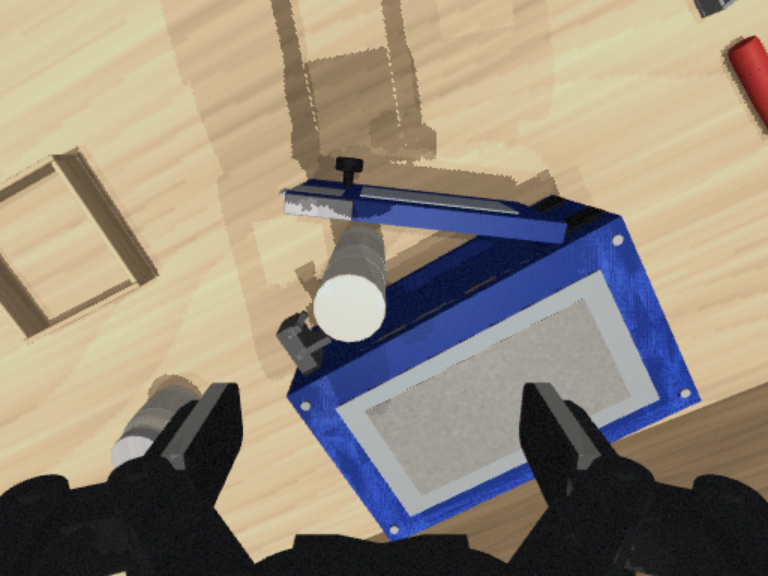

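Wrist view: can top at (350,308) of the 1.5× picture, door free edge at (285,205), strike at (300,340), tray at left, fingers at the bottom.

Run:
```python
from h import *
cal=viewer.calibration('wrist')
W=lambda x,y,z:atz('',(x/1.5-.2,y/1.5-.2),z,cal).round(4)
print('can top',W(350,308,.2), 'edges',W(314,308,.2),W(386,308,.2))
for n,p in dict(Fm=(289,396),Fp=(622,217),Bp=(702,401),Bm=(390,539)).items(): print(n,W(*p,.155))
print('door free',W(285,193,.148),W(284,215,.148),'hinge end',W(567,222,.148),W(564,242,.148))
print('strike',W(300,325,.125),W(320,352,.125))
print('tray r',W(77,150,.045),W(158,276,.045),W(30,338,.045))
s=viewer.calibration('side')
for p in [(294,282),(328,327),(242,305)]: print(atz('',p,.045,s).round(3))
```

```text
can top [ 0.5924 -0.0749  0.2   ] edges [ 0.5815 -0.0973  0.2   ] [ 0.6033 -0.0525  0.2   ]
Fm [ 0.6526 -0.1661  0.155 ]
Fp [0.6297 0.1306 0.155 ]
Bp [0.8087 0.1449 0.155 ]
Bm [ 0.8253 -0.1546  0.155 ]
door free [ 0.5047 -0.0884  0.148 ] [ 0.5187 -0.0971  0.148 ] hinge end [0.6175 0.0944 0.148 ] [0.6312 0.0872 0.148 ]
strike [ 0.6087 -0.1369  0.125 ] [ 0.6388 -0.1334  0.125 ]
tray r [ 0.3858 -0.2664  0.045 ] [ 0.5212 -0.267   0.045 ] [ 0.519  -0.4266  0.045 ]
[ 0.518 -0.294  0.045]
[ 0.52  -0.432  0.045]
[ 0.376 -0.296  0.045]
```

>>> move_arm:
  motion:
    - [[-0.51, -0.34, 0], [0, 0, 0], 100]
    - [[-0.51, -0.34, 1], [0, 0, 0], 100]
    - [[-0.51, -0.34, 2], [0, 0, 0], 100]
    - [[-0.51, -0.34, 2.3], [0, 0, 0], 100]
    - [[-0.51, -0.34, 2.3], [0, 0, 0], 100]
    - [[-0.51, -0.34, 2.3], [0, 0, 0], 100]

```text
time_s: 4.05
eef_pos: [0.5931, -0.0741, 0.2452]
eef_rot: [0.002, 0.224, 0.975, -0.0]
wrist_force: [-0.3, 0.3, 1.2]
opening: 1.0
```

>>> move_arm:
  motion:
    - [[0.02, 0, 0.7], [0, 0, 0], 100]
    - [[0.02, 0, 1.25], [0, 0, 0], 100]
    - [[0.02, 0, 1.25], [0, 0, 0], 100]
    - [[0.02, 0, 1.25], [0, 0, 0], 100]
    - [[0.02, 0, 1.25], [0, 0, 0], 50]
    - [[0.02, 0, 1.25], [0, 0, 0], 40]
    - [[0.02, 0, 1.25], [0, 0, 0], 40]
    - [[0.02, 0, 1.25], [0, 0, 0], 40]
    - [[0.02, 0, 1.25], [0, 0, 0], 40]

```text
time_s: 5.18
eef_pos: [0.5914, -0.0738, 0.1689]
eef_rot: [0.002, 0.225, 0.974, -0.0]
wrist_force: [-0.7, 0.1, 6.9]
opening: 0.596
```

>>> move_arm:
  motion:
    - [[0, 0, -0.2], [0, 0, 0], 30]
    - [[0, 0, -0.7], [0, 0, 0], 30]
    - [[0, 0, -1.4], [0, 0, 0], 30]
    - [[0, 0, -2.1], [0, 0, 0], 30]
    - [[0, 0, -2.8], [0, 0, 0], 30]
    - [[0, 0, -3.2], [0, 0, 0], 30]
    - [[0, 0, -3.2], [0, 0, 0], 30]
    - [[0, 0, -3.2], [0, 0, 0], 30]

```text
time_s: 6.18
eef_pos: [0.5896, -0.073, 0.3573]
eef_rot: [-0.001, 0.224, 0.974, 0.0]
wrist_force: [0.9, 0.5, -3.3]
opening: 0.593
```

Run:
```python
from h import *
s=viewer.calibration('side')
im=viewer.camera('side'); r=spotter.search_frame('side','can_center')[0]; t=spotter.search_frame('side','tray')[0]
print(r['score'],np.array(r['centre'])*[512,384],t['score'],np.array(t['centre'])*[512,384])
cal=viewer.calibration('wrist');w=viewer.camera('wrist')
f=[im,w]; cv2.imwrite('pics/lift.png',np.vstack([im,w])[:, :] if 0 else cv2.resize(np.hstack(f),(800,300),interpolation=cv2.INTER_AREA))
```

```text
0.86 [280.1152 151.296 ] 0.59 [285.184  323.7888]
```

View pics/lift.png

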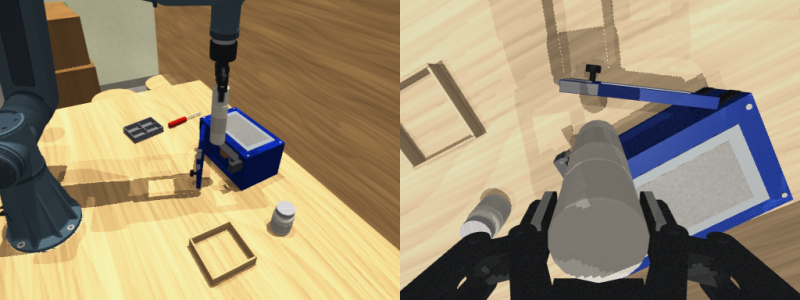

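The can is held upright, its base clear of the door and cabinet. Next I move it above the tray.

>>> move_arm:
  motion:
    - [[0, -0.6, 0], [0, 0, 0], 30]
    - [[0, -1.4, 0], [0, 0, 0], 30]
    - [[0, -2.3, 0], [0, 0, 0], 30]
    - [[0, -3.2, 0], [0, 0, 0], 30]
    - [[0, -4.1, 0], [0, 0, 0], 30]
    - [[0, -4.8, 0], [0, 0, 0], 30]
    - [[0, -5.2, 0], [0, 0, 0], 30]
    - [[0, -5.4, 0], [0, 0, 0], 30]
    - [[0, -5.4, 0], [0, 0, 0], 30]
    - [[0, -5.4, 0], [0, 0, 0], 30]

```text
time_s: 7.62
eef_pos: [0.4491, -0.3636, 0.3589]
eef_rot: [0.0, 0.224, 0.975, 0.0]
wrist_force: [0.3, 1.0, -3.0]
opening: 0.596
```

Run:
```python
from h import *
print(monitor.get_obs()['eef_pos'])
cal=viewer.calibration('wrist');w=viewer.camera('wrist')
cv2.imwrite('pics/w2.png',cv2.resize(w,None,fx=1.5,fy=1.5))
```

```text
[ 0.44912074 -0.36358834  0.35892714]
```

View pics/w2.png

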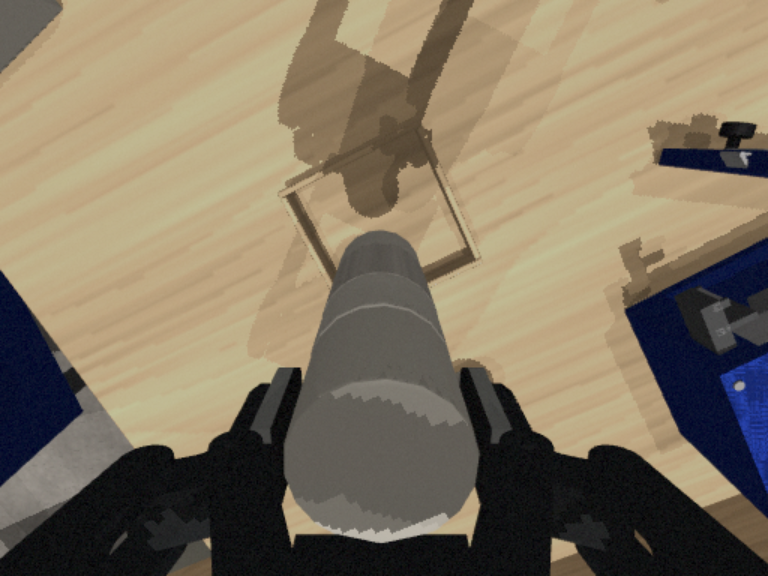

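Run:
```python
from h import *
cal=viewer.calibration('wrist')
W=lambda x,y,z:atz('',(x/1.5-.2,y/1.5-.2),z,cal)
a,b,c=[W(*p,.045) for p in [(280,192),(425,122),(480,260)]]
print(a,b,c,np.linalg.norm(a-b),np.linalg.norm(b-c),(a+c)/2)
```

```text
[ 0.37879317 -0.43210246  0.045     ] [ 0.3816668  -0.28788454  0.045     ] [ 0.5178469  -0.29164426  0.045     ] 0.14424654063814862 0.13623199428191013 [ 0.44832004 -0.36187336  0.045     ]
```

>>> move_arm:
  motion:
    - [[0, 0, 0.7], [0, 0, 0], 30]
    - [[0, 0, 1.4], [0, 0, 0], 30]
    - [[0, 0, 2.1], [0, 0, 0], 30]
    - [[0, 0, 2.6], [0, 0, 0], 30]
    - [[0, 0, 2.85], [0, 0, 0], 30]
    - [[0, 0, 2.95], [0, 0, 0], 30]
    - [[0, 0, 3.0], [0, 0, 0], 30]
    - [[0, 0, 3.0], [0, 0, 0], 30]

```text
time_s: 8.68
eef_pos: [0.449, -0.365, 0.1801]
eef_rot: [0.001, 0.224, 0.974, -0.001]
wrist_force: [-0.6, -1.3, -3.1]
opening: 0.594
```

>>> move_arm:
  motion:
    - [[0, 0, 0.03], [0, 0, 0], 30]
    - [[0, 0, 0.06], [0, 0, 0], 30]
    - [[0, 0, 0.06], [0, 0, 0], 30]

```text
time_s: 9.05
eef_pos: [0.4485, -0.3645, 0.1753]
eef_rot: [-0.0, 0.224, 0.974, 0.0]
wrist_force: [-0.6, 0.1, -2.5]
opening: 0.597
```

>>> move_arm:
  motion:
    - [[0, 0, 0.02], [0, 0, 0], 30]
    - [[0, 0, 0.02], [0, 0, 0], 30]

```text
time_s: 9.3
eef_pos: [0.4488, -0.3648, 0.1749]
eef_rot: [0.0, 0.224, 0.974, -0.0]
wrist_force: [-0.5, 0.1, 2.8]
opening: 0.597
```

>>> move_arm:
  motion:
    - [[0, 0, 0.02], [0, 0, 0], 70]
    - [[0, 0, 0.02], [0, 0, 0], 85]
    - [[0, 0, 0.02], [0, 0, 0], 95]
    - [[0, 0, 0.02], [0, 0, 0], 95]
    - [[0, 0, 0.02], [0, 0, 0], 95]
    - [[0, 0, -0.6], [0, 0, 0], 95]
    - [[0, 0, -1.4], [0, 0, 0], 95]
    - [[0, 0, -2.2], [0, 0, 0], 95]
    - [[0, 0, -2.2], [0, 0, 0], 95]

```text
time_s: 10.42
eef_pos: [0.4501, -0.3663, 0.3116]
eef_rot: [0.004, 0.224, 0.974, -0.003]
wrist_force: [0.6, -0.3, -0.1]
opening: 0.953
```

Run:
```python
from h import *
print(monitor.get_obs()['eef_pos'])
im=viewer.camera('side'); cv2.imwrite('pics/s2.png',cv2.resize(im[130:384,180:400],None,fx=2.3,fy=2.3,interpolation=cv2.INTER_CUBIC))
```

```text
[ 0.45009216 -0.3663326   0.31156089]
```

View pics/s2.png

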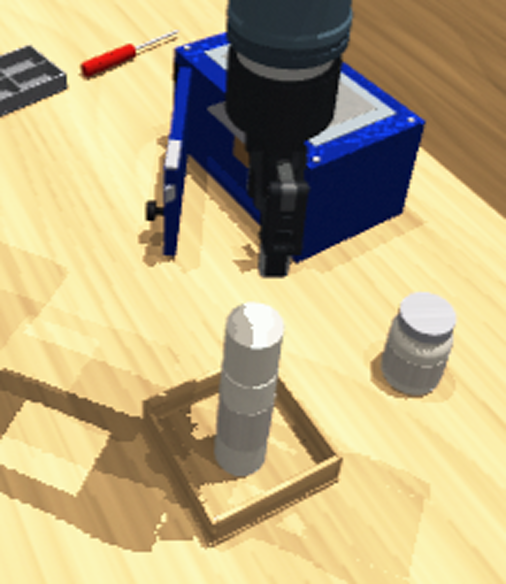

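The can stands upright in the tray and the bystanders are untouched. Next I move, shut and turned to face the door, to a point outside it.

>>> move_arm:
  motion:
    - [[0.4, 1, 0], [0, 0, -1], 0]
    - [[0.8, 2, 0], [0, 0, -2], 0]
    - [[1.2, 3, 0], [0, 0, -3], 0]
    - [[1.6, 4, 0], [0, 0, -3.5], 0]
    - [[2, 5, 0], [0, 0, -3.5], 0]
    - [[2, 5.2, 0.8], [0, 0, -3.5], 0]
    - [[2, 5.2, 1.7], [0, 0, -3.5], 0]
    - [[2, 5.2, 2.6], [0, 0, -3.5], 0]
    - [[2, 5.2, 3.15], [0, 0, -3.5], 0]
    - [[2, 5.2, 3.15], [0, 0, -3.5], 0]

```text
time_s: 11.72
eef_pos: [0.4737, -0.0304, 0.1134]
eef_rot: [-0.004, -0.018, 1.0, 0.001]
wrist_force: [0.0, -0.5, -0.0]
opening: 0.0
```

```bash
cat >> h.py <<'E'
H=np.array([.630,.089]); YAW=.08
def tcp(th,off=.011,r=.185):
    a=-np.pi/2+YAW-th; u=np.array([np.cos(a),np.sin(a)]); n=np.array([np.sin(a),-np.cos(a)])
    return H+r*u+(.016+off)*n
def plan(pts,z):
    from scipy.spatial.transform import Rotation as Ro
    o=monitor.get_obs(); q=o['eef_rot']; R=Ro.from_quat([q[1],q[2],q[3],q[0]]).as_matrix()
    print(o['time_s'],o['eef_pos'].round(4),o['wrist_force'].round(1)); print('axes',R.round(3).tolist())
    for t,p in pts: print(round(t,3),p.round(4),(R.T@(np.r_[p,z]-o['eef_pos'])/.06).round(2))
E
python3 - <<'E'
from h import *
plan([(t,tcp(t)) for t in [.65,.6,.5,.4,.3,.25,.2,.15,.1,.05,0]],.119)
w=viewer.camera('wrist'); r=spotter.search_frame('wrist','push_plate'); print([(x['score'],np.array(x['centre'])*[512,384]) for x in r[:2]])
E
```

```text
11.725 [ 0.4737 -0.0304  0.1134] [ 0.  -0.5 -0. ]
axes [[-0.999, -0.036, -0.009], [-0.036, 0.999, 0.003], [0.008, 0.003, -1.0]]
0.65 [ 0.5074 -0.0522] [-0.55 -0.38 -0.1 ]
0.6 [ 0.5146 -0.0581] [-0.67 -0.49 -0.1 ]
0.5 [ 0.5299 -0.0689] [-0.91 -0.68 -0.1 ]
0.4 [ 0.5462 -0.0781] [-1.18 -0.84 -0.11]
0.3 [ 0.5633 -0.0856] [-1.46 -0.97 -0.11]
0.25 [ 0.5721 -0.0888] [-1.6  -1.03 -0.11]
0.2 [ 0.581  -0.0914] [-1.75 -1.08 -0.11]
0.15 [ 0.5901 -0.0937] [-1.9  -1.12 -0.11]
0.1 [ 0.5993 -0.0954] [-2.05 -1.16 -0.11]
0.05 [ 0.6086 -0.0967] [-2.21 -1.19 -0.11]
0 [ 0.6179 -0.0976] [-2.36 -1.21 -0.12]
[(0.59, array([188.5184, 276.5184]))]
```

>>> move_arm:
  motion:
    - [[-0.2, -0.15, -0.1], [0, 0, 0], 0]
    - [[-0.4, -0.3, -0.1], [0, 0, 0], 0]
    - [[-0.55, -0.4, -0.1], [0, 0, 0], 0]
    - [[-0.67, -0.49, -0.1], [0, 0, 0], 0]
    - [[-0.79, -0.59, -0.1], [0, 0, 0], 0]
    - [[-0.91, -0.68, -0.1], [0, 0, 0], 0]
    - [[-0.91, -0.68, -0.1], [0, 0, 0], 0]

```text
time_s: 12.7
eef_pos: [0.5337, -0.0708, 0.123]
eef_rot: [0.0, -0.018, 1.0, -0.0]
wrist_force: [-1.0, -0.3, 0.1]
opening: -0.002
```

>>> move_arm:
  motion:
    - [[-0.1, -0.06, 0], [0, 0, 0], 0]
    - [[-0.2, -0.12, 0], [0, 0, 0], 0]
    - [[-0.3, -0.17, 0], [0, 0, 0], 0]
    - [[-0.4, -0.22, 0], [0, 0, 0], 0]
    - [[-0.5, -0.26, 0], [0, 0, 0], 0]
    - [[-0.5, -0.26, 0], [0, 0, 0], 0]

```text
time_s: 13.45
eef_pos: [0.5644, -0.0853, 0.1233]
eef_rot: [0.0, -0.018, 1.0, -0.0]
wrist_force: [-1.6, 0.3, -0.8]
opening: 0.001
```

Run:
```python
from h import *
plan([(t,tcp(t)) for t in [.3,.25,.2,.15,.1,.05,0]],.119)
w=viewer.camera('side'); v=viewer.camera('wrist')
a=cv2.resize(w[150:270,200:340],None,fx=3.2,fy=3.2); b=v
cv2.imwrite('pics/d1.png',cv2.resize(np.hstack([a,v]),None,fx=.82,fy=.82,interpolation=cv2.INTER_AREA))
```

```text
13.45 [ 0.5644 -0.0853  0.1233] [-1.6  0.3 -0.8]
axes [[-0.999, -0.036, 0.001], [-0.036, 0.999, -0.001], [-0.001, -0.001, -1.0]]
0.3 [ 0.5633 -0.0856] [ 0.02 -0.    0.07]
0.25 [ 0.5721 -0.0888] [-0.13 -0.06  0.07]
0.2 [ 0.581  -0.0914] [-0.27 -0.11  0.07]
0.15 [ 0.5901 -0.0937] [-0.42 -0.15  0.07]
0.1 [ 0.5993 -0.0954] [-0.58 -0.19  0.07]
0.05 [ 0.6086 -0.0967] [-0.73 -0.22  0.07]
0 [ 0.6179 -0.0976] [-0.88 -0.24  0.07]
```

View pics/d1.png

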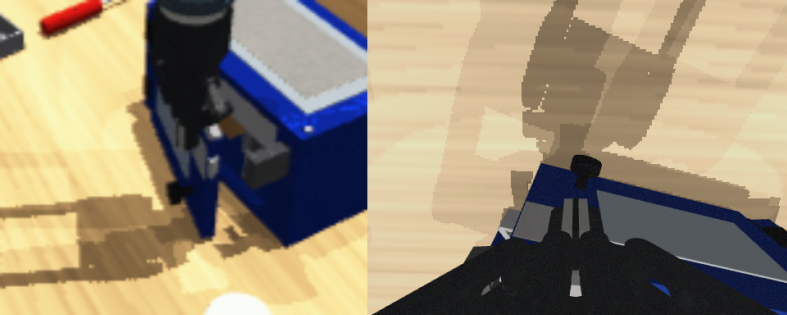

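>>> move_arm:
  motion:
    - [[-0.05, -0.08, 0.05], [0, 0, 0], 0]
    - [[-0.1, -0.14, 0.05], [0, 0, 0], 0]
    - [[-0.15, -0.2, 0.05], [0, 0, 0], 0]
    - [[-0.2, -0.22, 0.05], [0, 0, 0], 0]
    - [[-0.2, -0.22, 0.05], [0, 0, 0], 0]

```text
time_s: 14.18
eef_pos: [0.5765, -0.098, 0.1201]
eef_rot: [0.0, -0.018, 1.0, -0.0]
wrist_force: [-1.7, 0.9, -1.0]
opening: 0.002
```

>>> move_arm:
  motion:
    - [[-0.03, -0.01, 0], [0, 0, 0], 0]
    - [[-0.06, -0.02, 0], [0, 0, 0], 0]
    - [[-0.06, -0.02, 0], [0, 0, 0], 0]

```text
time_s: 14.55
eef_pos: [0.5799, -0.0987, 0.1201]
eef_rot: [0.0, -0.018, 1.0, -0.0]
wrist_force: [-1.7, 0.8, -1.1]
opening: -0.003
```

>>> move_arm:
  motion:
    - [[-0.03, -0.01, 0], [0, 0, 0], 0]
    - [[-0.06, -0.02, 0], [0, 0, 0], 0]
    - [[-0.06, -0.02, 0], [0, 0, 0], 0]

```text
time_s: 14.92
eef_pos: [0.5837, -0.0997, 0.1202]
eef_rot: [0.0, -0.018, 1.0, 0.0]
wrist_force: [-3.0, 1.4, -0.9]
opening: 0.003
```

>>> move_arm:
  motion:
    - [[-0.02, 0, 0], [0, 0, 0], 0]
    - [[-0.04, -0.01, 0], [0, 0, 0], 0]
    - [[-0.04, -0.01, 0], [0, 0, 0], 0]

```text
time_s: 15.3
eef_pos: [0.5861, -0.1002, 0.1202]
eef_rot: [0.0, -0.018, 1.0, 0.0]
wrist_force: [-2.5, 2.1, -0.8]
opening: 0.002
```

>>> move_arm:
  motion:
    - [[-0.02, 0, 0], [0, 0, 0], 0]
    - [[-0.03, 0, 0], [0, 0, 0], 0]
    - [[-0.03, 0, 0], [0, 0, 0], 0]

```text
time_s: 15.68
eef_pos: [0.5878, -0.1004, 0.1202]
eef_rot: [0.0, -0.018, 1.0, -0.0]
wrist_force: [-3.3, 0.9, -0.4]
opening: 0.002
```

>>> move_arm:
  motion:
    - [[-0.02, 0, 0], [0, 0, 0], 0]
    - [[-0.03, 0, 0], [0, 0, 0], 0]
    - [[-0.03, 0, 0], [0, 0, 0], 0]

```text
time_s: 16.05
eef_pos: [0.5896, -0.1006, 0.1203]
eef_rot: [0.0, -0.018, 1.0, -0.0]
wrist_force: [-2.7, -2.6, -0.7]
opening: 0.001
```

>>> move_arm:
  motion:
    - [[-0.02, 0, 0], [0, 0, 0], 0]
    - [[-0.03, 0, 0], [0, 0, 0], 0]
    - [[-0.03, 0, 0], [0, 0, 0], 0]

```text
time_s: 16.42
eef_pos: [0.5913, -0.1004, 0.1204]
eef_rot: [-0.0, -0.018, 1.0, -0.0]
wrist_force: [-4.0, -3.7, -0.3]
opening: 0.001
```

>>> move_arm:
  motion:
    - [[-0.015, -0.01, 0], [0, 0, 0], 0]
    - [[-0.03, -0.02, 0], [0, 0, 0], 0]
    - [[-0.03, -0.02, 0], [0, 0, 0], 0]

```text
time_s: 16.8
eef_pos: [0.5919, -0.1006, 0.1203]
eef_rot: [-0.002, -0.018, 1.0, 0.001]
wrist_force: [-10.2, -0.4, 5.1]
opening: -0.001
```

>>> move_arm:
  motion:
    - [[-0.015, -0.01, 0], [0, 0, 0], 0]
    - [[-0.025, -0.01, 0], [0, 0, 0], 0]
    - [[-0.025, -0.01, 0], [0, 0, 0], 0]

```text
time_s: 17.18
eef_pos: [0.5943, -0.101, 0.1204]
eef_rot: [-0.0, -0.018, 1.0, 0.001]
wrist_force: [-5.2, 0.0, 1.5]
opening: 0.002
```

>>> move_arm:
  motion:
    - [[-0.015, 0, 0], [0, 0, 0], 0]
    - [[-0.015, 0, 0], [0, 0, 0], 0]

```text
time_s: 17.42
eef_pos: [0.5958, -0.1012, 0.1203]
eef_rot: [0.0, -0.018, 1.0, 0.0]
wrist_force: [-3.6, 2.1, 1.5]
opening: 0.001
```

>>> move_arm:
  motion:
    - [[-0.015, 0, 0], [0, 0, 0], 0]
    - [[-0.015, 0, 0], [0, 0, 0], 0]

```text
time_s: 17.68
eef_pos: [0.5975, -0.1019, 0.1207]
eef_rot: [0.001, -0.018, 1.0, -0.0]
wrist_force: [0.1, 0.1, 0.4]
opening: -0.005
```

>>> move_arm:
  motion:
    - [[-0.015, 0, 0], [0, 0, 0], 0]
    - [[-0.015, 0, 0], [0, 0, 0], 0]

```text
time_s: 17.92
eef_pos: [0.5978, -0.1018, 0.1205]
eef_rot: [0.001, -0.018, 1.0, -0.0]
wrist_force: [-1.0, 0.4, -0.3]
opening: 0.004
```

>>> move_arm:
  motion:
    - [[-0.01, 0, 0], [0, 0, 0], 0]
    - [[-0.01, 0, 0], [0, 0, 0], 0]

```text
time_s: 18.18
eef_pos: [0.5979, -0.1017, 0.1203]
eef_rot: [-0.0, -0.018, 1.0, -0.0]
wrist_force: [-1.9, -0.2, 1.4]
opening: -0.003
```

>>> move_arm:
  motion:
    - [[-0.01, 0, 0], [0, 0, 0], 0]
    - [[-0.01, 0, 0], [0, 0, 0], 0]

```text
time_s: 18.42
eef_pos: [0.598, -0.1018, 0.1203]
eef_rot: [-0.001, -0.018, 1.0, -0.0]
wrist_force: [-5.3, -2.0, 4.1]
opening: 0.0
```

The force peaked at 10 N or more, fell to about 0, and is now rising against a rigid stop with no further movement. I back off and check whether the door stays shut.

>>> move_arm:
  motion:
    - [[0.05, 0, 0], [0, 0, 0], 0]
    - [[0.1, 0, 0], [0, 0, 0], 0]
    - [[0.2, 0, 0], [0, 0, 0], 0]
    - [[0.4, 0, 0], [0, 0, 0], 0]
    - [[0.8, 0, 0], [0, 0, 0], 0]
    - [[1.3, 0, 0], [0, 0, 0], 0]
    - [[1.6, 0, -0.5], [0, 0, 0], 0]
    - [[1.6, 0, -1.5], [0, 0, 0], 0]
    - [[1.6, 0, -2.3], [0, 0, 0], 0]
    - [[1.6, 0, -2.3], [0, 0, 0], 0]

```text
time_s: 19.68
eef_pos: [0.5044, -0.106, 0.2631]
eef_rot: [0.004, -0.018, 1.0, -0.002]
wrist_force: [0.2, 0.1, -0.7]
opening: 0.001
```

Run:
```python
from h import *
o=monitor.get_obs();print(o['time_s'],o['eef_pos'],o['wrist_force'])
w=viewer.camera('side'); v=viewer.camera('wrist')
a=cv2.resize(w[130:384,200:400],(302,384))
cv2.imwrite('pics/d2.png',cv2.resize(np.hstack([a,v]),None,fx=.98,fy=.98,interpolation=cv2.INTER_AREA))
```

```text
19.675 [ 0.50440793 -0.10604417  0.2630741 ] [ 0.15998634  0.14696522 -0.680662  ]
```

View pics/d2.png

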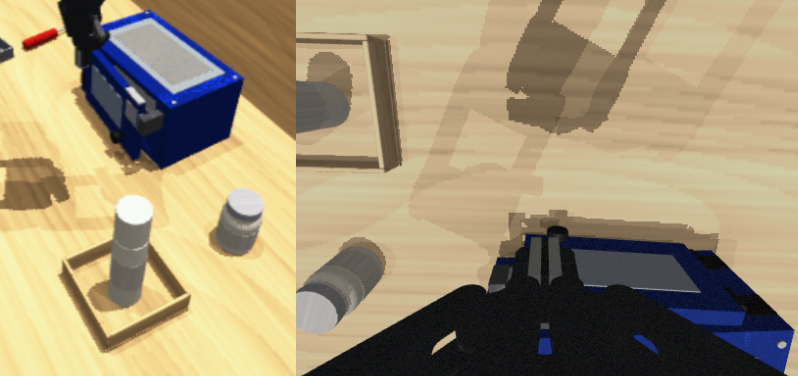

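The door stays shut with the tongue behind the strike, and the can is upright in the tray. I settle the arm and hand in.

>>> move_arm:
  motion:
    - [[0.3, 0, -0.5], [0, 0, 0], 0]
    - [[0.3, 0, -0.5], [0, 0, 0], 0]
    - [[0.3, 0, -0.5], [0, 0, 0], 0]
    - [[0.3, 0, -0.5], [0, 0, 0], 0]

```text
time_s: 20.27
eef_pos: [0.4842, -0.1054, 0.2865]
eef_rot: [-0.001, -0.018, 1.0, 0.001]
wrist_force: [0.2, -0.1, 0.6]
opening: -0.001
```

Run:
```python
from h import *
w=viewer.camera('side')
for n in ['push_plate','can_center','jar','driver']:
    r=spotter.search_frame('side',n); print(n,[(x['score'],(np.array(x['centre'])*[512,384]).round()) for x in r[:1]])
print(cv2.absdiff(w,viewer.camera('side'))[180:260,240:330].mean())
print(workorder.hand_in())
```

```text
push_plate [(0.79, array([277., 196.]))]
can_center [(0.95, array([289., 293.]))]
jar [(0.97, array([362., 282.]))]
driver [(0.65, array([224., 156.]))]
0.6069907407407408
the job is handed in; nothing more can be done
None
```

The can is in the tray, the door is shut and latched, and I handed the job in at about 20.5 s of the 67 s allowed. The system gave no verdict.

- **Can:** I lifted it straight up by its top, set it down within about 5 mm of the measured tray centre, and let go. The picture after release shows it upright on the tray floor.
- **Door:** I pushed close to the latch plate in steps of 2–4 mm at first and 0.6–2 mm near the latch. The push rose to 10 N or more, dropped to about 0 as the latch snapped, then climbed to 5 N against a rigid stop.
- **Force:** The highest sideways push I read was about 10 N, against the 25 N limit. Readings came only at the end of each move, so a brief higher peak could have been missed.
- **Last checks:** More than a second after I backed off, the side picture showed the door still shut with its tongue behind the strike. The jar and driver stayed within a few pixels of where they started, and the arm was clear of everything with no force on the wrist. By my geometry the door is at about 0.1 rad; I could not read that angle directly.
- **Disagreement:** The scene and side cameras differed by about 1 cm, so I relied on the close wrist-camera measurements for the can and tray positions.

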